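# Stock the biscuit tin under the counter riser and close the divider on the row

### The arm

A 7-joint arm with a two-finger parallel gripper is mounted at the origin on a cart in front of the work surface, level with it; the furniture and walls round the work are solid. World frame = base frame: x ahead of the robot, y to its left, z up, the work surface at z = 0. Lengths are in m, angles in rad, forces in N, time in s.
With the tool pointing down it reaches from about 0.4 to 0.9 m from the base axis. Payload 5.6 kg.
Tool frame: the origin (TCP) lies midway between the tips of the shut fingers; the grasp point (between the pads) lies 19 mm behind it; y points along the fingers, z is the direction in which the jaws open and shut, and the axes are right-handed (so a half turn about y gives the same grasp; the last joint's range is limited). The gripper opens to 92 mm and grips with 3 to 60 N. Pads are 20 mm wide; open, the fingers measure 128 mm over their backs; the gripper's body (75 mm by 189 mm) begins 69 mm behind the grasp point.
Start: joints at [1.116, 0.468, -0.012, 1.603, 0.006, 1.071, -0.056], TCP at [0.26, -0.596, 0.215] pointing down, gripper open.
Joint ranges: [-2.53, 2.53], [-0.31, 2.02], [-1.57, 1.55], [0.28, 2.44], [-1.29, 4.43], [0.15, 1.84], [-2.92, 2.92]. Speed limits (rad/s): [2.57, 2.57, 3.14, 3.14, 3.14, 3.14, 3.14].

### API

Orientations are given as a 3x3 rotation matrix whose columns are the frame's x, y, z axes.
In Python, from station import env, effector, solver, viewer, workorder, search_frame, tip_of gives the robot as it stands. Calls block until the motion is done:
- env.reach(position, orientation): joint-space move of the TCP to a pose.
- env.movel(position, frame=None, rate=0.15): straight line of the TCP; frame=None keeps the orientation; rate is the mean speed in m/s.
- env.goto_joints(angles): joint-space move.
- effector.release() and effector.grasp(squeeze=None): open the fingers fully, or close them until they stop; squeeze is the grip in N (None keeps the last).
- env.pause(seconds).
- solver.inverse_kinematics(position, orientation): joint angles nearest the present ones, or None.
- env.sense(): the state.
- viewer.read_camera(name): name is "side" or "top" or "wrist"; returns (picture, depth): 420x560x3 uint8, red, green, blue; 420x560 float32, m along the optical axis (not along the pixel's ray), 0 where there is no reading.
- viewer.camera_info(name): a dict with "intrinsics" (3x3 intrinsics, pixels), "eye" and "rotation" of the camera in the world; the wrist camera has in their place "T_tool_cam" (4x4, takes a point from camera to tool coordinates, whose origin is the TCP and whose axes are the tool frame's). Camera axes: x right, y up, looking along -z (the intrinsics and any distortion apply to the point x, -y, -z); pixel columns grow to the right and rows downward; lengths in m; the calibration is good to about 2 mm. A picture is of the moment at which its call begins: read the wrist's pose just before it. camera_info takes no time and is no camera call.
A pose or a line that the arm cannot do raises env.PlanningError and nothing moves.
- workorder.finish_job(): hands the job in, once; it reports no verdict.
Trained networks look in the newest picture that a camera, given by its name, has taken for a name from the list of things; names that differ only in an ending like _2 or _b are one class to them, and where a whole thing is asked for, a point or a joint stands for the part that bears it (a point fixed in the world has none). Each returns a list of dicts, best first, with "score" (0 to 1); they miss things now and then, are a little off and sometimes report something else, mostly with a low value. They report only what shows in the picture. A call takes as long as a camera call.
- search_frame(camera, name): "at" ([x, y, z] in m, in world coordinates, good to about 4 mm: the middle of the surface that is visible of it).
- tip_of(camera, name): "at" ([x, y, z] in m, in world coordinates, good to about 4 mm: a listed point, or the origin of a listed thing).
The state is a dict: "t": time; "joint_positions": joint angles; "joint_velocities": joint speeds; "tau": joint torques, N m; "ee_pos": TCP position; "tcp_rot": TCP orientation; "wrist_force": force on the tool from outside, world axes, zero at the start; "moment": the same for the moment, N m; "gripper_width": finger opening in m.
Only numpy, scipy, OpenCV 4.12 (cv2) and the standard library are available. Lean on these libraries where they do the work, as an engineer would, in place of code of your own. Each camera call takes 0.05 s, during which the arm holds its last target.

### The job

Push the green biscuit tin under the counter riser, beside the red tin, until it stands square against the stop at the back; then slide the divider along by its upright pull until the two tins are held tight, with no play left, between it and the guide plate at the left, and let go. Do not crush the tins, and leave the milk jug, timer, cherry tin and tamper alone.

Things in the scene. Friction and masses are not known exactly. Their poses are not given: they have to be found in the camera images.
- riser: fixed wooden shelf on two end panels, open in front, no floor. Origin: on the worktop below the middle of the shelf's front edge; x to its back, y left along the edge. Shelf x -2 to 136, underside z 160, top 178 mm (crockery on it); tracks below it down to z 148. End panels' inner faces y +-200 mm. A metal guide plate (6 mm) is clamped 0 to 25 mm inside the left panel (not reported where)
- riser_stop (a point): foot of the front face of the riser's wooden back stop, at its middle: riser x = 112 mm, y = 0. The stop is 48 mm high and runs along riser y over the full width
- divider: metal divider hanging in the riser's tracks; slides only along riser y, with friction, and stays put. Origin: on the worktop under its pull, an upright dark bar 14 mm thick, z 53 to 117 mm, 35 mm in front of the riser's edge; axes as the riser. Panel 6 mm thick (inner face y +3), 37 to 141 mm behind the pull, z 8-140 mm. Starts open at riser y -135 to -110 mm; closes to +y (left)
- tin_green: loose green biscuit tin with brass trim, 92 mm (its x) by 112 mm (its y) by 62 mm high, about 0.3 kg. Origin: centre of its underside. It starts on the worktop in front of the riser, turned a little
- tin_red: loose red biscuit tin of the same size and kind; origin: centre of its underside. It already stands under the riser near the back stop, with a gap of some millimetres to the guide plate at its left
- milk_jug: bystander: steel milk jug 89x119x99 mm, origin at the centre of its underside
- timer: bystander: red and white kitchen timer 65 mm across, 54 mm high, origin at the centre of its underside
- cherries: bystander: round tin 75 mm across, 58 mm high, origin at the centre of its underside
- tamper: bystander: coffee tamper with brown handle, 58 mm across, 82 mm high, origin at the centre of its underside

How it is judged:
By the outcome, as a careful person would: the job done as asked, in the order asked, and still so for the second after the job is handed in, with the robot touching nothing.
It also fails if it takes over 72 s, if anything falls off the work surface, if the arm or the gripper's body presses on something with over 40 N, if the wrist force passes 120 N, or if a joint passes its speed limit or range.

## Working session

There is one attempt and no reset: what is moved stays moved. The work goes in short steps, each a Python script; the robot and the scene stay as the last script left them, time stands still between calls to the robot, and variables do not carry over. Pictures are saved under pics/ and viewed, and the job is handed in when it is done.

```bash
ls; mkdir -p pics
cat > h.py <<'E'
import numpy as np, cv2
from station import env, effector, solver, viewer, workorder, search_frame, tip_of
def snap(cam,tag):
    s=env.sense(); p,d=viewer.read_camera(cam)
    cv2.imwrite(f'pics/{tag}.png',p[:,:,::-1]); np.save(f'pics/{tag}.npy',d); return p,d,s
def cloud(cam,d,s=None):
    i=viewer.camera_info(cam);K=np.array(i['intrinsics'])
    v,u=np.mgrid[:d.shape[0],:d.shape[1]]
    P=np.stack([(u-K[0,2])/K[0,0]*d,-(v-K[1,2])/K[1,1]*d,-d],-1)
    if cam=='wrist':
        T=np.array(i['T_tool_cam']);P=P@T[:3,:3].T+T[:3,3]
        return P@np.array(s['tcp_rot']).T+np.array(s['ee_pos'])
    return P@np.array(i['rotation']).T+np.array(i['eye'])
E
python3 - <<'E'
from h import *
for c in('side','top','wrist'):
    snap(c,c+'0'); i=viewer.camera_info(c); print(c,i)
    for n in('riser','riser_stop','divider','tin_green','tin_red','milk_jug','timer','cherries','tamper'):
        f=lambda r:[(np.round(q['at'],3).tolist(),round(q['score'],2)) for q in r[:2]]
        if c!='wrist': print(n,f(search_frame(c,n)) if n!='riser_stop' else '',f(tip_of(c,n)))
print(env.sense())
E
```

```text
pics
side {'intrinsics': array([[490.00735627,   0.        , 274.6970084 ],
       [  0.        , 490.00735627, 220.43362051],
       [  0.        ,   0.        ,   1.        ]]), 'eye': array([-0.2057063 ,  0.3787918 ,  1.11705035]), 'rotation': array([[-0.45386122,  0.69557008, -0.55694906],
       [-0.89090803, -0.36622224,  0.26863386],
       [-0.01711345,  0.61811289,  0.78590304]])}
riser [([0.676, 0.041, 0.178], 0.81)] [([0.69, 0.141, -0.001], 0.51)]
riser_stop  [([0.748, 0.034, 0.003], 0.73), ([0.686, 0.14, -0.001], 0.33)]
divider [([0.65, -0.078, 0.07], 0.81)] [([0.604, -0.087, -0.004], 0.81)]
tin_green [([0.477, 0.08, 0.061], 0.69)] [([0.498, 0.074, -0.0], 0.88)]
tin_red [([0.654, 0.148, 0.06], 0.79)] [([0.69, 0.142, -0.001], 0.75)]
milk_jug [([0.407, 0.394, 0.063], 0.57)] [([0.436, 0.386, 0.002], 0.68), ([0.645, -0.377, 0.0], 0.32)]
timer [([0.487, -0.352, 0.038], 0.87)] [([0.5, -0.363, 0.001], 0.8)]
cherries [([0.633, -0.365, 0.051], 0.78)] [([0.646, -0.376, -0.001], 0.56)]
tamper [([0.372, -0.363, 0.018], 0.84)] [([0.376, -0.37, 0.0], 0.84)]
top {'intrinsics': array([[5
[... 1631 characters left out ...]
int_velocities': array([ 8.16429555e-05, -2.39100513e-04, -5.37181960e-04, -1.48595460e-03,
        9.50161696e-04, -6.97964354e-04, -1.86273439e-03]), 'tau': array([ 6.89994818e-05, -5.20408452e+01, -1.24478230e-02, -2.44050407e+01,
       -5.66492672e-02,  1.13742932e-02,  1.66690529e-05]), 'ee_pos': array([ 0.26012924, -0.59567323,  0.21459037]), 'tcp_rot': array([[-9.16434952e-01, -4.64384221e-05,  4.00183678e-01],
       [-4.00183678e-01, -2.25293984e-05, -9.16434953e-01],
       [ 5.15736907e-05, -9.99999999e-01,  2.06282962e-06]]), 'wrist_force': array([-1.0699021 , -0.33384955, -0.48223527]), 'moment': array([0.02742373, 0.00411518, 0.03442235]), 'gripper_width': 0.09196856266810363}
```

View pics/side0.png

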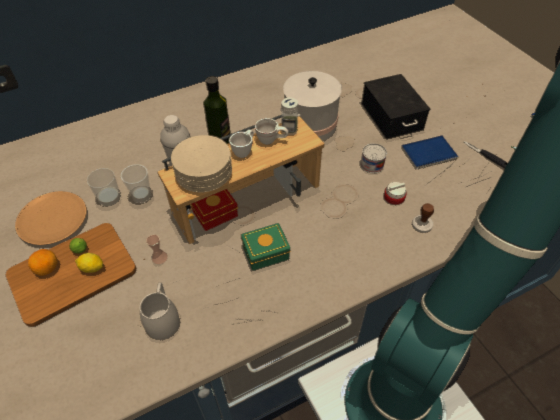

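View pics/top0.png

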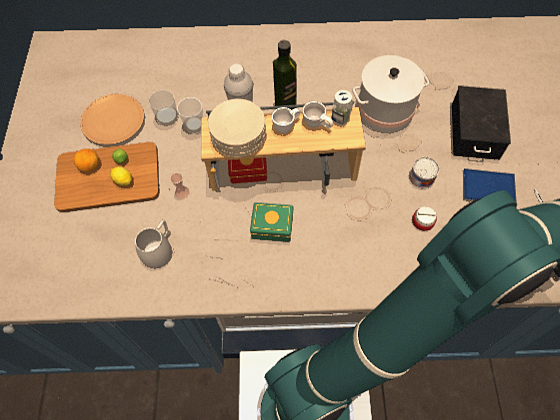

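Run:
```python
from h import *
for c in('side','top'):
    im=cv2.imread(f'pics/{c}0.png'); d=np.load(f'pics/{c}0.npy'); P=cloud(c,d); z=P[...,2]
    ok=d>0
    # green top
    hsv=cv2.cvtColor(im,cv2.COLOR_BGR2HSV)
    for nm,bx in (('green',(.40,.60,-.03,.18)),('red',(.6,.78,.03,.24))):
        m=ok&(abs(z-.062)<.006)&(P[...,0]>bx[0])&(P[...,0]<bx[1])&(P[...,1]>bx[2])&(P[...,1]<bx[3])
        q=P[m]; print(c,nm,m.sum(),np.median(q[:,2]))
        r=cv2.minAreaRect((q[:,:2]*1000).astype(np.float32)); print(r, q[:,:2].min(0),q[:,:2].max(0))
    m=ok&(abs(z-.178)<.006)&(P[...,0]>.55)&(P[...,0]<.85)&(abs(P[...,1])<.35)
    q=P[m];r=cv2.minAreaRect((q[:,:2]*1000).astype(np.float32)); print('shelf',m.sum(),np.median(q[:,2]),r,cv2.boxPoints(r).round(1).tolist())
    # front edge: per y bin min x
    ys=np.arange(-.18,.25,.03);pts=[]
    for y in ys:
        k=q[abs(q[:,1]-y)<.006]
        if len(k)>4: pts.append((round(y,3),round(np.percentile(k[:,0],2),4)))
    print(pts)
```

```text
side green 1136 0.061536540820276486
((494.9622497558594, 72.21039581298828), (111.42922973632812, 94.521484375), 83.16307830810547) [0.44418516 0.01213081] [0.54628073 0.13118151]
side red 760 0.06139609181870309
((674.7089233398438, 165.75808715820312), (82.47279357910156, 163.6059112548828), 10.09241008758545) [0.62069573 0.08482172] [0.71381547 0.23930916]
shelf 3121 0.1773087574776986 ((696.1437377929688, 35.04779052734375), (144.3959197998047, 445.65704345703125), 2.6660101413726807) [[613.7000122070312, 254.3000030517578], [634.4000244140625, -190.89999389648438], [778.5999755859375, -184.1999969482422], [757.9000244140625, 261.0]]
[(np.float64(-0.18), np.float64(0.6385)), (np.float64(-0.15), np.float64(0.6379)), (np.float64(-0.12), np.float64(0.6349)), (np.float64(-0.09), np.float64(0.6343)), (np.float64(-0.06), np.float64(0.6324)), (np.float64(-0.03), np.float64(0.6326)), (np.float64(0.0), np.float64(0.631)), (np.float64(0.03), np.float64(0.6301)), (np.float64(0.06), np.float64(0.6297)), (np.float64(0.09), np.float64(0.626)), (np.float64(0.12), np.float64(0.623)), (np.float6
[... 635 characters left out ...]
10351562], [638.7000122070312, -192.39999389648438], [781.4000244140625, -185.60000610351562], [760.2999877929688, 257.8999938964844]]
[(np.float64(-0.18), np.float64(0.6418)), (np.float64(-0.15), np.float64(0.6396)), (np.float64(-0.12), np.float64(0.6366)), (np.float64(-0.09), np.float64(0.6372)), (np.float64(-0.06), np.float64(0.6345)), (np.float64(-0.03), np.float64(0.6345)), (np.float64(0.0), np.float64(0.6329)), (np.float64(0.03), np.float64(0.6306)), (np.float64(0.06), np.float64(0.6314)), (np.float64(0.09), np.float64(0.6278)), (np.float64(0.12), np.float64(0.6246)), (np.float64(0.18), np.float64(0.6233)), (np.float64(0.21), np.float64(0.6219)), (np.float64(0.24), np.float64(0.6225))]
```

The side and top views agree. The green tin is at about pixel (272,221) in the top view, in front of the riser. The red tin is under its left half at about (247,165), and the divider's pull is at about (325,172). Next I refine the riser frame and the red tin, and test IK.

```bash
cat >> h.py <<'E'
YAW=np.deg2rad(2.7); RO=np.array([.631,.031])
XR=np.array([np.cos(YAW),np.sin(YAW),0]);YR=np.array([-np.sin(YAW),np.cos(YAW),0]);ZW=np.array([0,0,1.])
def w(x,y,z): # riser mm -> world
    return np.r_[RO,0]+(x*XR+y*YR+z*ZW)/1000
def r(P): 
    Q=np.asarray(P)-np.r_[RO,0]; return np.stack([Q@XR,Q@YR,Q[...,2]],-1)*1000
def frame(y,z):
    y=y/np.linalg.norm(y); z=z/np.linalg.norm(z); return np.stack([np.cross(y,z),y,z],1)
DOWNX=frame(-ZW,XR); 
def fwd(t,s=1): # tilt t deg from vertical toward riser x; jaw along riser y
    t=np.deg2rad(t); return frame(np.sin(t)*XR-np.cos(t)*ZW,s*YR)
E
python3 - <<'E'
from h import *
for c in('side','top'):
    im=cv2.imread(f'pics/{c}0.png'); d=np.load(f'pics/{c}0.npy'); P=r(cloud(c,d)); hsv=cv2.cvtColor(im,cv2.COLOR_BGR2HSV)
    red=((hsv[...,0]<8)|(hsv[...,0]>172))&(hsv[...,1]>120)&(d>0)&(abs(P[...,0]-60)<80)&(abs(P[...,1]-100)<90)
    q=P[red]; t=q[abs(q[:,2]-62)<5]
    print(c,len(q),len(t))
    if len(t):
        rc=cv2.minAreaRect(t[:,:2].astype(np.float32)); print(rc,t.min(0),t.max(0))
        for x in range(10,70,8):
            k=t[abs(t[:,0]-x)<4]
            if len(k)>2: print(x,k[:,1].min().round(1),k[:,1].max().round(1))
    dv=(d>0)&(abs(P[...,0]+35)<15)&(P[...,1]<-80)&(P[...,1]>-170)&(P[...,2]>50)&(P[...,2]<122)
    q=P[dv]; print('pull',len(q),np.percentile(q,[5,50,95],axis=0).round(1).tolist())
    m=(d>0)&(abs(P[...,2]-178)<6)&(P[...,0]>-30)&(P[...,0]<170)&(abs(P[...,1])<240); q=P[m]
    rc=cv2.minAreaRect(q[:,:2].astype(np.float32)); print('shelf',rc)
    f=(d>0)&(abs(P[...,0])<12)&(abs(P[...,1])<225)&(P[...,2]>20)&(P[...,2]<140)&(abs(P[...,1])>170); q=P[f]
    for sgn in(1,-1):
        k=q[q[:,1]*sgn>0]; print('panel',sgn,len(k),np.percentile(k[:,1],[2,25,50,75,98]).round(1) if len(k) else '')
for nm,p,R in[('a',w(-133,150,30),DOWNX),('a2',w(-133,150,30),DOWNX@np.diag([-1,1,-1]))]+[(f'f{t}{s}',w(10,-12,35),fwd(t,s)) for t in(30,45,60) for s in(1,-1)]+[(f'p{t}{s}',w(-35,-60,85),fwd(t,s)) for t in(30,45,60) for s in(1,-1)]:
    j=solver.inverse_kinematics(p,R); print(nm,None if j is None else np.round(j,2))
E
```

```text
side 909 483
((50.1982421875, 107.72061157226562), (111.67533874511719, 72.3370132446289), 88.35678100585938) [14.36845132 52.39688706 57.01186139] [ 87.90808898 163.27466236  66.37686709]
18 54.1 160.8
26 55.3 162.8
34 52.4 163.1
42 52.5 162.8
50 53.4 161.0
58 54.2 163.3
66 55.6 162.9
pull 98 [[-42.6, -120.3, 56.7], [-38.4, -113.2, 93.9], [-21.9, -109.2, 116.1]]
shelf ((65.2620849609375, 0.9745941162109375), (445.65704345703125, 144.39593505859375), 89.96601104736328)
panel 1 251 [194.8 201.1 207.6 213.8 217.7]
panel -1 184 [-214.1 -207.9 -201.8 -198.6 -196.2]
top 669 358
((41.51136779785156, 104.23054504394531), (110.85477447509766, 53.66937255859375), 89.66409301757812) [14.4107581  48.77831264 57.04648126] [ 68.21956413 159.6605665   66.99823034]
18 53.1 157.1
26 49.5 153.7
34 49.4 157.1
42 48.8 159.7
50 51.0 159.4
58 50.6 158.9
66 50.4 158.8
pull 72 [[-41.4, -123.7, 59.3], [-37.2, -117.5, 99.7], [-27.0, -112.4, 118.2]]
shelf ((68.51668548583984, -1.504150390625), (142.92498779296875, 444.0268859863281), 0.02547151781618595)
panel 1 180 [190.5 196.1 202.3 208.5 213.9]
panel -1 145 [-216.8 -212.4 -207.7 -203.1 -200.6]
a [ 0.12  0.64 -0.66  2.    0.61  0.7  -0.88]
a2 [ 0.51  1.11 -1.34  1.98  1.21  1.19  1.84]
f301 [ 0.61  0.78 -0.89  2.1   1.81  0.54  0.  ]
f30-1 [ 0.09  0.57 -0.22  2.13  2.13  0.15  2.59]
f451 [ 0.92  1.36 -1.34  2.24  2.38  1.13  0.  ]
f45-1 [ 0.47  0.76 -0.67  2.26  2.63  0.66  2.31]
f601 [ 1.02  1.74 -1.36  2.33  2.87  1.3   0.12]
f60-1 [ 0.88  1.36 -1.13  2.33  2.88  1.2   2.81]
p301 [ 0.48  0.48 -0.55  2.2   1.62  0.19  0.1 ]
p30-1 [ 1.01  0.96 -1.33  2.18  1.73  0.82 -2.85]
p451 [ 1.07  1.1  -1.33  2.34  2.29  0.92 -0.06]
p45-1 [ 0.78  0.68 -0.88  2.35  2.57  0.58  2.48]
p601 None
p60-1 None
```

Run:
```python
from h import *
effector.grasp(20)
print(env.sense()['gripper_width'],env.sense()['t'])
env.reach(w(-135,150,200),DOWNX); print(env.sense()['t'],env.sense()['joint_positions'].round(2))
env.movel(w(-135,150,30),rate=.2)
env.movel(w(-135,100,30),rate=.08); print(env.sense()['wrist_force'])
env.movel(w(-135,55,30),rate=.05); s=env.sense(); print(s['wrist_force'],r(s['ee_pos']),s['t'])
env.movel(w(-135,75,30),rate=.15)
env.movel(w(-150,75,200),rate=.25)
env.reach(w(-150,0,260),fwd(30)); s=env.sense();print(s['joint_positions'].round(2),s['t'])
snap('side','side1');snap('top','top1')
_,_,s=snap('wrist','wr1'); np.save('pics/s1.npy',s,allow_pickle=True)
```

```text
0.0003796790659781194 3.2
6.025 [ 0.41  0.48 -1.03  1.89  0.47  1.05 -0.78]
[0.03673621 0.2656713  0.8142206 ]
[-0.01380801 -0.20473465  0.5065873 ] [-134.87787848   54.64875408   30.03940488] 8.85
[ 0.77 -0.12 -0.83  2.28 -0.18  0.42  1.68] 11.95
```

```bash
cat >> h.py <<'E'
def tins(c,tag,s=None,log=True):
    im=cv2.imread(f'pics/{tag}.png'); d=np.load(f'pics/{tag}.npy'); P=r(cloud(c,d,s)); hsv=cv2.cvtColor(im,cv2.COLOR_BGR2HSV)
    out={}
    for n,(a,b) in dict(red=(172,188),green=(55,95)).items():
        h=hsv[...,0].astype(int); h=np.where((h<10)&(n=='red'),h+180,h)
        m=(h>=a)&(h<=b)&(hsv[...,1]>90)&(d>0)&(abs(P[...,2]-62)<6)&(P[...,0]>-300)&(P[...,0]<120)&(abs(P[...,1])<200)
        k,lab,st,_=cv2.connectedComponentsWithStats(cv2.morphologyEx(m.astype(np.uint8),cv2.MORPH_CLOSE,np.ones((5,5))))
        if k<2: continue
        i=1+st[1:,4].argmax(); q=P[(lab==i)&m]; rc=cv2.minAreaRect(q[:,:2].astype(np.float32))
        out[n]=(q,rc); print(tag,n,len(q),'rect',np.round(rc[0],1),np.round(rc[1],1),round(rc[2],1),'min',q.min(0).round(1)[:2],'max',q.max(0).round(1)[:2],'z',np.median(q[:,2]).round(1))
    return out
E
python3 - <<'E'
from h import *
s=np.load('pics/s1.npy',allow_pickle=True).item()
tins('side','side1');tins('top','top1');tins('wrist','wr1',s)
E
```

```text
side1 red 538 rect [ 50.5 108. ] [ 72.  110.7] 0.4 min [14.4 52.5] max [ 86.5 163.4] z 60.7
side1 green 604 rect [-127.    -6.9] [ 89.  106.9] 0.1 min [-171.5  -60.3] max [-82.6  46.6] z 61.1
top1 red 366 rect [ 42.6 104.3] [111.1  52.6] 88.6 min [15.6 48.6] max [ 69.5 159.8] z 62.5
wr1 red 2067 rect [ 60.5 105. ] [ 90.8 110.9] 0.4 min [14.9 49.4] max [105.6 160.6] z 61.6
wr1 green 4500 rect [-125.7  -12. ] [ 89.9 108. ] 0.0 min [-170.6  -66. ] max [-80.7  42.1] z 61.8
```

View pics/wr1.png

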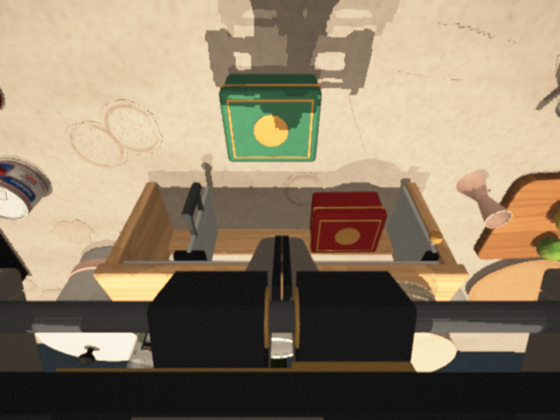

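View pics/side1.png

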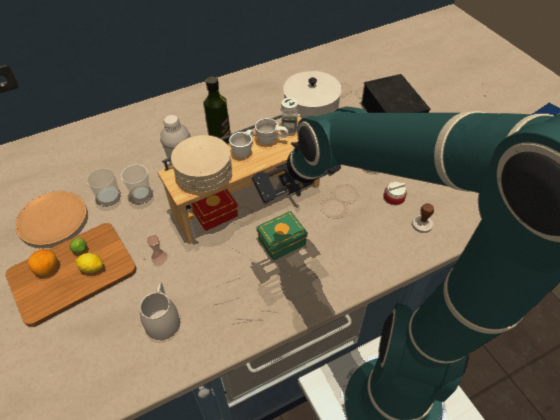

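Wrist view: the green tin (pixel ~(271,118)) is now square to the riser with its left face at y≈44. The red tin's right face is at y≈49, which leaves a 5 mm gap. The divider's pull is at about (193,205). I'll push forward at y=-4 so the hand body stays clear of the pull.

Run:
```python
from h import *
F=fwd(35)
try:
    env.reach(w(-225,-4,150),F)
    env.movel(w(-215,-4,25),rate=.2)
except env.PlanningError as e: print('PE',e); raise
s=env.sense();print(s['t'],s['joint_positions'].round(2),s['wrist_force'].round(2))
env.movel(w(-150,-4,25),rate=.08); print(env.sense()['wrist_force'].round(2))
env.movel(w(-60,-4,25),rate=.08); s=env.sense();print(s['t'],s['joint_positions'].round(2),s['wrist_force'].round(2))
snap('side','side2');snap('top','top2');_,_,s=snap('wrist','wr2')
tins('side','side2');tins('top','top2');tins('wrist','wr2',s)
```

```text
PE the arm cannot take that pose within its joint rangesTraceback (most recent call last):
  File "<stdin>", line 4, in <module>
station.PlanningError: the arm cannot take that pose within its joint ranges
```

Run:
```python
from h import *
print(env.sense()['t'])
for t in (10,15,20,25,30,35):
    for x,z in((-225,150),(-215,60),(-210,28),(-150,28),(-80,28),(12,28)):
        j=solver.inverse_kinematics(w(x,-4,z),fwd(t)); print(t,x,z,None if j is None else np.round(j,2))
```

```text
12.1
10 -225 150 [ 0.85  0.19 -1.03  2.3   0.32  0.6   1.2 ]
10 -215 60 [ 0.47  0.37 -0.67  2.36  0.67  0.39  0.86]
10 -210 28 [ 0.33  0.43 -0.52  2.37  0.8   0.31  0.73]
10 -150 28 [ 0.35  0.51 -0.55  2.23  0.77  0.39  0.8 ]
10 -80 28 [ 0.35  0.59 -0.57  2.07  0.73  0.48  0.87]
10 12 28 [ 0.35  0.72 -0.6   1.85  0.72  0.61  0.94]
15 -225 150 [ 0.83  0.11 -0.99  2.36  0.26  0.47  1.26]
15 -215 60 [ 0.23  0.29 -0.4   2.43  0.68  0.22  0.83]
15 -210 28 None
15 -150 28 [ 0.2   0.45 -0.38  2.3   0.88  0.23  0.65]
15 -80 28 [ 0.27  0.55 -0.46  2.14  0.83  0.34  0.75]
15 12 28 [ 0.3   0.67 -0.52  1.92  0.78  0.47  0.86]
20 -225 150 [ 0.83  0.06 -0.96  2.42  0.22  0.34  1.29]
20 -215 60 None
20 -210 28 None
20 -150 28 [ 0.26  0.46 -0.44  2.36  1.55  0.21 -0.  ]
20 -80 28 [ 0.09  0.5  -0.25  2.22  1.01  0.16  0.54]
20 12 28 [ 0.19  0.62 -0.36  2.    0.83  0.3   0.77]
25 -225 150 None
25 -215 60 None
25 -210 28 None
25 -150 28 None
25 -80 28 [ 0.62  0.7  -0.89  2.25  1.74  0.51 -0.03]
25 12 28 [ 0.1   0.59 -0.25  2.07  1.22  0.16  0.36]
30 -225 150 None
30 -215 60 None
30 -210 28 None
30 -150 28 None
30 -80 28 [ 0.91  1.14 -1.34  2.29  1.97  1.02  0.04]
30 12 28 [ 0.46  0.71 -0.7   2.11  1.84  0.42 -0.12]
35 -225 150 None
35 -215 60 None
35 -210 28 None
35 -150 28 None
35 -80 28 [ 0.93  1.2  -1.34  2.35  2.13  1.08 -0.04]
35 12 28 [ 0.75  1.   -1.11  2.15  2.05  0.79 -0.08]
```

Run:
```python
from h import *
F=fwd(8)
env.reach(w(-222,-4,150),F)
env.movel(w(-212,-4,28),rate=.2)
s=env.sense();print(s['t'],s['joint_positions'].round(2),s['wrist_force'].round(2))
env.movel(w(-70,-4,28),rate=.08); s=env.sense();print(s['t'],s['joint_positions'].round(2),s['wrist_force'].round(2),r(s['ee_pos']).round(1))
env.movel(w(-85,-4,30),rate=.1)
_,_,s=snap('wrist','wr2');snap('side','side2');snap('top','top2')
tins('side','side2');tins('top','top2');tins('wrist','wr2',s)
for t in(25,30,35):
  for x in(-100,-50,12):
    j=solver.inverse_kinematics(w(x,-4,28),fwd(t)); print(t,x,None if j is None else np.round(j,2))
```

```text
13.4417 [ 0.45  0.47 -0.66  2.34  0.84  0.4   0.71] [0.37 0.11 0.79]
15.3667 [ 0.43  0.65 -0.68  2.02  0.79  0.59  0.84] [-2.28 -0.21 -1.37] [-70.1  -4.   28.1]
side2 red 544 rect [ 49.6 108.1] [112.8  73.2] 88.1 min [13.8 52.3] max [ 88.  163.8] z 60.9
side2 green 76 rect [10.4  6.6] [49.5 27.8] 65.7 min [ -2.2 -20.4] max [33.  30.1] z 61.6
top2 red 401 rect [ 41.4 104.4] [110.6  54.1] 88.8 min [15.3 49.2] max [ 69.6 159.8] z 62.6
top2 green 38 rect [ -7.9 -69.2] [18.9 25.5] 2.5 min [-17.6 -81.5] max [  2.1 -56.7] z 62.8
wr2 red 1 rect [-101.2   -6.1] [0. 0.] 0.0 min [-101.2   -6.1] max [-101.2   -6.1] z 67.8
wr2 green 530 rect [-36.7  -3.9] [25.  12.2] 0.7 min [-49.2 -10. ] max [-24.2   2.3] z 62.4
25 -100 [ 0.27  0.51 -0.45  2.31  1.93  0.25 -0.35]
25 -50 [ 0.44  0.63 -0.67  2.19  1.66  0.37 -0.  ]
25 12 [ 0.12  0.59 -0.28  2.07  1.25  0.18  0.33]
30 -100 [ 0.92  1.13 -1.34  2.34  1.98  1.02  0.  ]
30 -50 [ 0.48  0.65 -0.71  2.25  2.03  0.43 -0.34]
30 12 [ 0.23  0.62 -0.41  2.12  1.96  0.25 -0.33]
35 -100 None
35 -50 [ 0.91  1.22 -1.34  2.28  2.11  1.07  0.01]
35 12 [ 0.75  1.   -1.11  2.15  2.05  0.79 -0.08]
```

View pics/wr2.png

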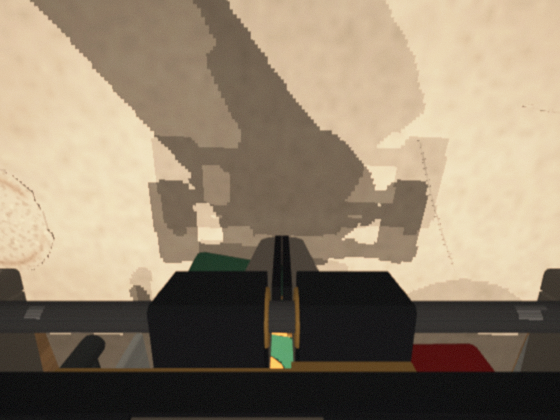

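View pics/side2.png

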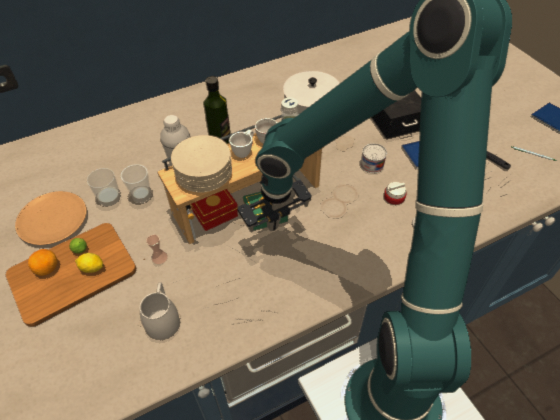

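Run:
```python
from h import *
env.movel(w(-150,-4,120),rate=.25)
env.reach(w(-170,-4,240),fwd(25))
_,_,s=snap('wrist','wr3');snap('top','top3');print(s['t'])
o=tins('wrist','wr3',s);tins('top','top3')
q=o['green'][0]
for y in range(-66,46,8):
    k=q[abs(q[:,1]-y)<4]
    if len(k)>3: print(y,k[:,0].min().round(1),k[:,0].max().round(1),end=' | ')
```

```text
17.2083
wr3 red 1313 rect [ 40.9 104.7] [ 50.9 110.7] 1.1 min [14.7 49.2] max [ 65.5 160.4] z 61.4
wr3 green 1894 rect [-20.7 -20.6] [109.5  87.2] 79.0 min [-73.1 -81.2] max [12.7 39.2] z 61.6
top3 red 402 rect [ 42.9 104.2] [111.5  52.6] 89.6 min [16.7 48.4] max [ 69.5 160. ] z 62.2
-66 -73.1 6.9 | -58 -72.6 8.4 | -50 -71.4 9.7 | -42 -68.7 11.2 | -34 -67.8 1.4 | -26 -65.8 -38.7 | -18 -65.2 -39.4 | -10 -63.1 -34.4 | -2 -61.8 -15.7 | 6 -60.4 -11.0 | 14 -58.5 -11.1 | 22 -57.2 -8.9 | 30 -54.3 -0.4 | 38 -54.3 -23.3 |
```

View pics/wr3.png

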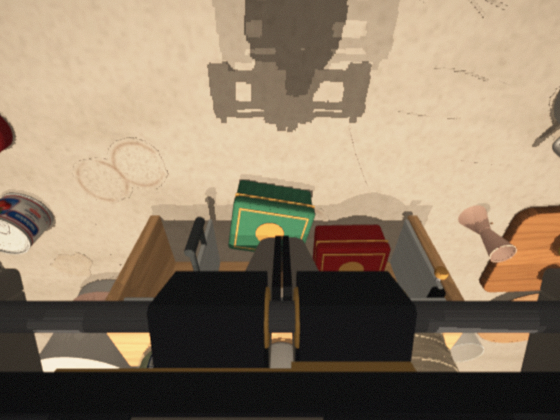

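The wrist view shows the tin (pixel ~(272,215)) has turned about -10° under the off-centre push. I'll correct it with a short push on the right half of its front face, keeping the hand high enough to clear the pull.

Run:
```python
from h import *
F=fwd(8)
env.reach(w(-115,-45,120),F)
env.movel(w(-105,-45,40),rate=.2)
env.movel(w(-57,-45,40),rate=.06); s=env.sense();print(s['t'],s['wrist_force'].round(2),r(s['ee_pos']).round(1))
env.movel(w(-110,-45,45),rate=.2)
env.reach(w(-170,-4,240),fwd(25))
_,_,s=snap('wrist','wr4');print(s['t'])
o=tins('wrist','wr4',s)
q=o['green'][0]
for y in range(-90,46,8):
    k=q[abs(q[:,1]-y)<4]
    if len(k)>3: print(y,k[:,0].min().round(1),k[:,0].max().round(1),end=' | ')
for t in(25,30,35):
  for x in(-100,-80,-50,12):
    j=solver.inverse_kinematics(w(x,-8,28),fwd(t)); print(t,x,None if j is None else np.round(j,2))
```

```text
19.6083 [-1.57 -0.17 -0.34] [-56.8 -44.6  39.9]
20.9417
wr4 red 1362 rect [ 41.3 104.8] [ 52.7 111.2] 0.2 min [14.9 49.2] max [ 67.8 160.5] z 61.5
wr4 green 1590 rect [ -3.1 -15.4] [108.9  87.8] 85.6 min [-50.3 -71.8] max [36.9 41.3] z 61.5
-74 11.7 33.8 | -66 -49.4 36.9 | -58 -50.3 29.2 | -50 -49.9 30.3 | -42 -48.3 16.1 | -34 -48.1 -0.2 | -26 -47.4 -17.7 | -18 -47.0 -21.2 | -10 -46.5 -20.1 | -2 -45.5 -14.2 | 6 -44.9 -9.4 | 14 -44.8 -9.0 | 22 -44.5 -5.6 | 30 -43.5 11.3 | 38 -42.7 15.9 | 25 -100 [ 0.18  0.49 -0.33  2.32  2.04  0.19 -0.47]
25 -80 [ 0.14  0.5  -0.29  2.28  1.95  0.17 -0.38]
25 -50 [ 0.45  0.63 -0.67  2.19  1.66  0.36  0.01]
25 12 [ 0.13  0.59 -0.28  2.07  1.24  0.17  0.35]
30 -100 [ 0.93  1.13 -1.34  2.34  1.98  1.02  0.01]
30 -80 [ 0.29  0.55 -0.46  2.33  2.31  0.32 -0.7 ]
30 -50 [ 0.28  0.57 -0.45  2.26  2.21  0.3  -0.59]
30 12 [ 0.17  0.6  -0.33  2.12  2.03  0.21 -0.42]
35 -100 None
35 -80 [ 0.94  1.2  -1.34  2.35  2.13  1.08 -0.03]
35 -50 [ 0.92  1.22 -1.34  2.28  2.11  1.06  0.02]
35 12 [ 0.33  0.66 -0.51  2.17  2.31  0.38 -0.63]
```

View pics/wr4.png

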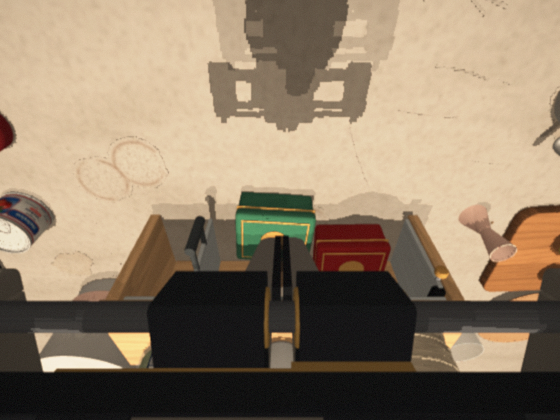

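Run:
```python
from h import *
env.reach(w(-105,-45,110),fwd(12))
env.movel(w(-80,-45,40),rate=.2)
env.movel(w(-34,-45,40),rate=.07); s=env.sense();print(s['t'],s['wrist_force'].round(2),r(s['ee_pos']).round(1))
env.movel(w(-110,-45,45),rate=.25)
env.reach(w(-150,-8,200),fwd(25))
_,_,s=snap('wrist','wr5');print(s['t'])
o=tins('wrist','wr5',s)
q=o['green'][0]
for y in range(-90,46,8):
    k=q[abs(q[:,1]-y)<4]
    if len(k)>3: print(y,k[:,0].min().round(1),k[:,0].max().round(1),end=' | ')
```

```text
23.1583 [0.31 0.42 0.04] [-33.6 -44.4  40. ]
24.3167
wr5 red 995 rect [ 40.1 104.8] [111.   51.2] 89.6 min [14.9 49.4] max [ 66.1 160.4] z 60.9
wr5 green 789 rect [  5.6 -10.1] [ 69.9 109.1] 3.2 min [-31.3 -66.2] max [38.1 46. ] z 60.6
-66 -23.4 23.8 | -58 -25.1 38.1 | -50 -25.4 15.9 | -42 -26.4 0.5 | -34 -26.3 -18.6 | -26 -27.1 -24.0 | -18 -27.0 -25.1 | -10 -28.4 -27.0 | -2 -29.2 -25.8 | 6 -28.3 -25.0 | 14 -29.6 -24.0 | 22 -31.1 -5.4 | 30 -30.2 9.6 | 38 -31.3 34.8 |
```

View pics/wr5.png

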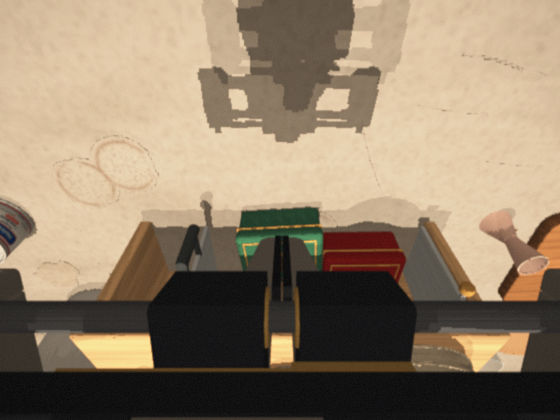

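Run:
```python
from h import *
try: env.reach(w(-85,2,60),fwd(30)); env.movel(w(-55,2,28),rate=.2)
except env.PlanningError as e: print(e); raise
s=env.sense();print(s['t'],s['joint_positions'].round(2),s['wrist_force'].round(2)); b=s['wrist_force']
env.movel(w(-25,2,28),rate=.06);print((env.sense()['wrist_force']-b).round(2))
env.movel(w(3,2,28),rate=.06)
for x in np.arange(4.5,20,1.5):
    env.movel(w(x,2,28),rate=.03); s=env.sense(); f=s['wrist_force']-b; print(x,r(s['ee_pos']).round(1),f.round(1))
    if f@XR<-9: break
print(s['t'])
```

```text
26.2583 [ 0.39  0.61 -0.62  2.26  2.08  0.38 -0.44] [-0.2   0.07 -0.58]
[-0.56  0.14 -0.32]
4.5 [ 4.3  1.8 27.9] [ 0.2 -0.5  0.8]
6.0 [ 5.7  2.1 27.8] [-2.3 -0.3  0.5]
7.5 [ 7.5  2.2 27.9] [-1.3  1.1 -0.5]
9.0 [ 9.2  2.1 28. ] [-1.5  1.6 -0.1]
10.5 [10.1  2.  27.8] [-4.1  0.3  1.4]
12.0 [10.5  2.1 27.6] [-10.3  -1.4   6.8]
29.025
```

Run:
```python
from h import *
env.movel(w(13,2,28),rate=.03); s=env.sense(); print(r(s['ee_pos']).round(1),s['wrist_force'].round(1))
env.movel(w(-60,2,28),rate=.2)
env.reach(w(-190,0,160),fwd(20))
_,_,s=snap('wrist','wr6');snap('side','side6');print(s['t'],s['joint_positions'].round(2))
o=tins('wrist','wr6',s)
for n in o:
  q=o[n][0];print()
  for y in range(-90,176,8):
    k=q[abs(q[:,1]-y)<4]
    if len(k)>3: print(y,k[:,0].min().round(1),k[:,0].max().round(1),end=' | ')
```

```text
[10.7  2.1 27.5] [-16.   -0.9  10.9]
31.1917 [ 0.99  0.19 -1.18  2.34  0.53  0.43  1.01]
wr6 green 195 rect [70.4  0.7] [27.4 52.2] 88.8 min [ 44.3 -13.4] max [96.7 13.9] z 62.1

-10 85.3 93.8 | -2 44.3 94.9 | 6 45.7 96.7 | 14 45.1 96.5 |
```

View pics/wr6.png

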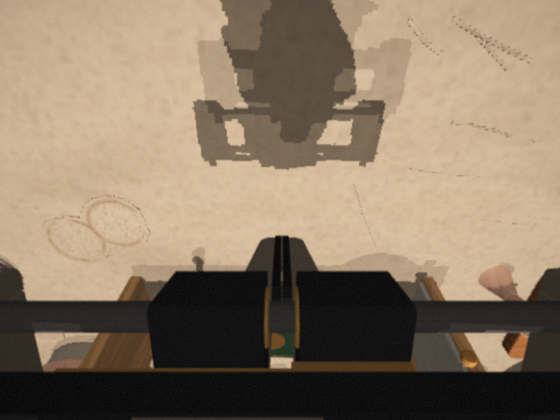

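View pics/side6.png

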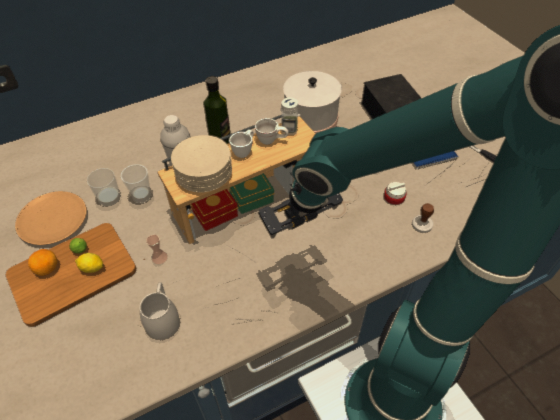

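Run:
```python
from h import *
env.reach(w(-170,-40,250),fwd(30))
effector.release()
_,_,s=snap('wrist','wr7');print(s['t'],s['joint_positions'].round(2))
o=tins('wrist','wr7',s);tins('side','side6')
for n in o:
  q=o[n][0];print()
  for y in range(-90,176,8):
    k=q[abs(q[:,1]-y)<4]
    if len(k)>3: print(y,k[:,0].min().round(1),k[:,0].max().round(1),end=' | ')
P=r(cloud('wrist',np.load('pics/wr7.npy'),s)); 
m=(P[...,2]>60)&(P[...,2]<119)&(abs(P[...,0]+38)<14)&(P[...,1]<-70)&(P[...,1]>-150)
q=P[m];print('\npull',m.sum(),np.percentile(q,[3,50,97],axis=0).round(1).tolist())
print([ (r(np.array(k['at'])).round(1),k['score']) for k in tip_of('wrist','divider')])
for t in(25,30,35,40,45):
  for y in (-115,-50):
    for x in(-35,-80):
      j=solver.inverse_kinematics(w(x,y,75),fwd(t)); print(t,y,x,None if j is None else np.round(j,2))
```

```text
33.6583 [ 1.01 -0.17 -0.9   2.33 -0.47  0.43  2.07]
wr7 red 1356 rect [ 60.  104.9] [ 89.3 110.9] 1.3 min [15.2 49.3] max [105.9 160.6] z 61.3
wr7 green 1416 rect [ 57.1 -15.8] [107.5  86.5] 84.9 min [ 11.8 -71.2] max [104.8  40.6] z 61.5
side6 red 541 rect [ 49.6 107.7] [ 73.6 111.3] 1.3 min [12.6 51.9] max [ 87.  163.5] z 60.6
side6 green 365 rect [ 47.9 -10. ] [107.4  71.1] 87.1 min [ 10.3 -64.7] max [82.3 44.2] z 60.6

46 24.0 75.6 | 54 16.9 105.9 | 62 16.3 101.3 | 70 16.3 103.6 | 78 16.7 104.0 | 86 16.1 104.2 | 94 16.9 32.9 | 102 16.9 34.5 | 110 15.4 38.6 | 118 15.2 45.4 | 126 15.8 53.7 | 134 15.9 59.0 | 142 15.4 64.9 | 150 15.3 70.3 | 158 15.3 79.6 | 
-74 76.7 93.4 | -66 12.3 95.8 | -58 11.8 88.8 | -50 12.0 91.5 | -42 13.2 91.8 | -34 13.2 91.7 | -26 14.2 91.6 | -18 14.7 91.7 | -10 15.2 91.9 | -2 15.9 94.0 | 6 16.4 94.3 | 14 17.3 94.3 | 22 18.6 97.8 | 30 18.7 104.8 | 38 18.4 93.1 | 
pull 380 [[-43.1, -123.2, 62.0], [-41.1, -116.4, 95.6], [-33.3, -111.1, 117.3]]
[(array([-151.9, -385.7,    1.2]), 0.23)]
25 -115 -35 [ 0.46  0.48 -0.4   2.13  0.65  0.16  1.14]
25 -115 -80 [-0.03  0
[... 215 characters left out ...]
0.78  0.51 -0.72  2.27  1.83  0.21  0.05]
30 -50 -35 [ 0.72  0.62 -0.88  2.19  1.7   0.41  0.1 ]
30 -50 -80 [ 0.6   0.49 -0.7   2.3   1.88  0.27 -0.16]
35 -115 -35 [ 1.    0.76 -1.04  2.22  1.97  0.47  0.07]
35 -115 -80 [ 1.21  0.98 -1.33  2.31  1.96  0.74  0.22]
35 -50 -35 [ 0.72  0.63 -0.86  2.25  2.07  0.42 -0.25]
35 -50 -80 [ 1.05  0.96 -1.33  2.34  1.99  0.83  0.04]
40 -115 -35 [ 1.18  1.09 -1.33  2.26  2.11  0.79  0.17]
40 -115 -80 [ 1.24  1.04 -1.33  2.36  2.16  0.77  0.1 ]
40 -50 -35 [ 1.03  1.08 -1.33  2.29  2.14  0.9   0.01]
40 -50 -80 None
45 -115 -35 [ 1.21  1.16 -1.33  2.31  2.3   0.84  0.08]
45 -115 -80 None
45 -50 -35 [ 1.05  1.15 -1.34  2.34  2.31  0.97 -0.06]
45 -50 -80 None
```

View pics/wr7.png

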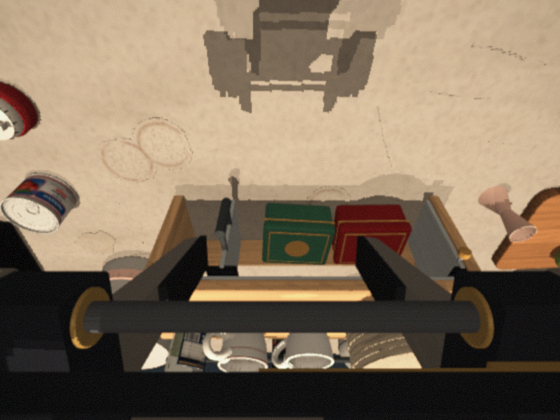

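The wrist view shows the green tin (pixel ~(298,232)) standing beside the red one (~(371,235)), but still turned about -4°: its left-back corner touches the stop and the right side stands off. The fingers are open now. If I centre the hand at y=+4, the right finger presses the green tin's right half and the left finger meets the red front, and the hand body stays clear of the pull.

Run:
```python
from h import *
F=fwd(30)
env.reach(w(-85,3,60),F); env.movel(w(-40,3,32),rate=.2)
s=env.sense();print(s['t'],s['joint_positions'].round(2)); b=s['wrist_force'];mb=s['moment']
env.movel(w(3,3,32),rate=.08)
for x in np.arange(4.5,20,1.5):
    env.movel(w(x,3,32),rate=.03); s=env.sense(); f=s['wrist_force']-b; print(x,r(s['ee_pos']).round(1),f.round(1),(s['moment']-mb).round(2))
    if f@XR<-12: break
print(s['t'])
env.movel(w(-60,3,32),rate=.2)
env.reach(w(-170,-40,250),fwd(30))
_,_,s=snap('wrist','wr8');print(s['t'],s['joint_positions'].round(2))
o=tins('wrist','wr8',s)
for n in o:
  q=o[n][0];print()
  for y in range(-90,176,8):
    k=q[abs(q[:,1]-y)<4]
    if len(k)>3: print(y,k[:,0].min().round(1),k[:,0].max().round(1),end=' | ')
```

```text
36.3917 [ 0.27  0.57 -0.47  2.24  2.11  0.3  -0.51]
4.5 [ 4.2  2.9 31.9] [-0.5 -1.3  1.3] [-0.02 -0.04  0.03]
6.0 [ 6.   2.9 31.9] [-0.5 -0.5  1.2] [ 0.    0.01 -0.01]
7.5 [ 7.   2.8 31.7] [-1.5 -1.7  2.5] [-0.22  0.39 -0.19]
9.0 [ 8.5  2.2 31.7] [-3.3 -2.7  2.7] [-0.51  0.64 -0.43]
10.5 [10.   1.7 31.6] [-5.  -3.2  2.5] [-0.68  0.73 -0.55]
12.0 [10.9  1.4 31.4] [-7.7 -4.2  5.1] [-0.88  0.94 -0.64]
13.5 [12.1  1.  31.4] [-8.1 -5.8  6.8] [-1.02  1.11 -0.78]
15.0 [13.3  0.7 31.3] [-10.2  -6.1   7.3] [-1.15  1.26 -0.73]
16.5 [13.7  0.7 31. ] [-15.8  -6.6  12.8] [-1.23  1.85 -0.75]
39.325
41.425 [-0.7  -0.24  0.59  2.4   0.37  0.44  1.24]
wr8 red 1341 rect [ 61.2 104.6] [ 89.9 110.6] 2.4 min [14.7 48.1] max [108.2 160.4] z 61.3
wr8 green 1357 rect [ 60.3 -14.7] [ 84.7 106.8] 0.2 min [ 17.8 -68.2] max [102.5  38.7] z 61.6

46 22.4 61.0 | 54 19.5 108.2 | 62 17.9 104.6 | 70 17.7 106.4 | 78 18.1 105.3 | 86 17.8 105.6 | 94 18.0 33.4 | 102 17.4 35.1 | 110 17.4 39.7 | 118 17.1 44.4 | 126 16.1 52.0 | 134 15.2 60.0 | 142 14.7 68.5 | 150 15.1 70.2 | 158 15.9 80.2 | 
-66 19.8 102.0 | -58 18.5 97.2 | -50 19.0 94.5 | -42 19.1 95.7 | -34 19.4 98.8 | -26 19.8 99.4 | -18 18.3 95.8 | -10 19.1 97.4 | -2 19.4 95.2 | 6 19.3 95.5 | 14 19.2 98.4 | 22 18.4 95.0 | 30 17.8 97.3 | 38 19.2 102.5 |
```

View pics/wr8.png

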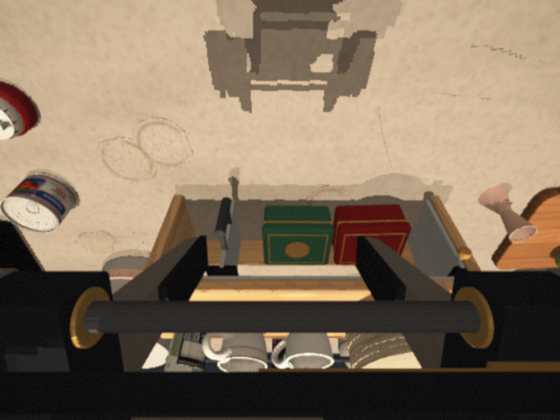

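The wrist view now shows the green tin (pixel ~(298,232)) square, 0.2° off, with its front flush at x≈19. The red tin is beside it (~(371,235)) with gaps on both sides. Next I grip the pull (~(224,222)) and slide the divider.

Run:
```python
from h import *
F=fwd(30); Y0=-117
env.reach(w(-95,Y0,100),F); env.movel(w(-25.5,Y0,69),rate=.15)
s=env.sense();print(s['t'],s['joint_positions'].round(2)); 
effector.grasp(30); s=env.sense(); b=s['wrist_force']; print(s['gripper_width'],r(s['ee_pos']).round(1),b.round(1),s['t'])
for y in (-100,-84):
    env.movel(w(-25.5,y,69),rate=.06); s=env.sense(); print(y,r(s['ee_pos']).round(1),(s['wrist_force']-b).round(1),s['gripper_width'])
for y in np.arange(-82,-40,1.5):
    env.movel(w(-25.5,y,69),rate=.04); s=env.sense(); f=s['wrist_force']-b; print(y,r(s['ee_pos']).round(1)[1],f.round(1))
    if f@YR<-14: break
print(s['t'],s['gripper_width'])
```

```text
43.8667 [ 0.82  0.64 -0.83  2.15  1.64  0.32  0.29]
0.013297510378218193 [ -25.5 -117.8   69. ] [-0.1 -2.2  0. ] 45.0333
-100 [ -25.4 -100.8   69. ] [ 0.2 -0.9 -0.3] 0.013022279855658628
-84 [-25.4 -84.   69. ] [ 2.5 -0.4 -1.7] 0.013345351615051576
-82.0 -83.0 [ 1.5 -2.7 -1.1]
-80.5 -81.8 [ 2.  -3.5 -1.2]
-79.0 -80.4 [ 2.4 -3.3 -1.6]
-77.5 -78.9 [ 2.7 -3.2 -1.5]
-76.0 -77.4 [ 1.6 -3.2 -1.7]
-74.5 -75.9 [ 1.9 -2.9 -1.4]
-73.0 -74.4 [ 2.1 -3.  -0.5]
-71.5 -73.2 [ 0.4 -4.  -0.8]
-70.0 -72.9 [ 1.6 -5.7 -0.3]
-68.5 -71.8 [ 1.6 -6.2  0.7]
-67.0 -70.4 [ 0.7 -7.1  0.7]
-65.5 -68.9 [ 1.  -5.8  1.2]
-64.0 -67.4 [ 1.  -6.7  0.8]
-62.5 -66.8 [ 0.8 -7.6  1.2]
-61.0 -65.8 [-0.6 -8.5  2.4]
-59.5 -64.3 [ 0.5 -8.9  1.1]
-58.0 -62.7 [ 0.1 -8.5  3.3]
-56.5 -61.2 [ 0.2 -8.5  2.9]
-55.0 -60.3 [-0.1 -9.8  2.5]
-53.5 -60.0 [ -0.8 -11.9   4.6]
-52.0 -59.1 [ -1.5 -13.3   5.4]
-50.5 -57.7 [ -1.6 -12.1   4.7]
-49.0 -56.2 [ -1.5 -13.3   6. ]
-47.5 -54.8 [ -1.6 -13.4   4.5]
-46.0 -53.3 [ -2.4 -13.2   6. ]
-44.5 -51.8 [ -1.9 -13.3   5.2]
-43.0 -50.3 [ -2.1 -13.2   5.6]
-41.5 -48.8 [ -2.8 -12.8   4.9]
52.8833 0.013106295785371456
```

Run:
```python
from h import *
_,_,s=snap('wrist','wr9');snap('side','side9');snap('top','top9');print(s['t'])
tins('side','side9');tins('top','top9')
a=cv2.imread('pics/side9.png')[100:260,130:350];cv2.imwrite('pics/side9c.png',cv2.resize(a,None,fx=3.4,fy=3.4))
P=r(cloud('wrist',np.load('pics/wr1.npy'),np.load('pics/s1.npy',allow_pickle=True).item()))
im=cv2.imread('pics/wr1.png')
for v in(205,220,235):
    print(v,[(u,P[v,u].round(0).astype(int).tolist(),im[v,u].tolist()) for u in range(385,450,5)])
```

```text
52.8833
side9 red 485 rect [ 52.2 124.2] [110.8  71.2] 88.7 min [15.4 68.1] max [ 86.9 179.7] z 60.8
side9 green 196 rect [49.5 34.8] [62.5 62.8] 89.6 min [18.1  3.6] max [81.1 66.1] z 60.7
top9 red 380 rect [ 43.7 121.4] [111.3  51.1] 89.4 min [18.5 65.6] max [ 69.7 177.1] z 62.5
top9 green 207 rect [42.6 21.4] [84.3 46.8] 86.8 min [ 20.9 -20. ] max [68.3 64.3] z 62.8
205 [(385, [52, 180, 1], [78, 96, 111]), (390, [52, 188, 1], [80, 97, 112]), (395, [53, 198, 0], [78, 93, 103]), (400, [30, 192, 25], [85, 92, 99]), (405, [17, 193, 38], [84, 92, 95]), (410, [5, 193, 51], [93, 102, 107]), (415, [5, 200, 52], [67, 88, 109]), (420, [0, 205, 56], [66, 105, 145]), (425, [0, 212, 57], [77, 122, 166]), (430, [52, 258, 1], [178, 214, 233]), (435, [53, 267, 0], [182, 215, 236]), (440, [52, 275, 0], [182, 216, 236]), (445, [53, 285, -1], [182, 216, 236])]
220 [(385, [28, 159, 60], [41, 49, 99]), (390, [80, 193, 10], [83, 93, 99]), (395, [61, 192, 28], [82, 93, 96]), (400, [47, 193, 41], [83, 92, 95]), (405, [34, 193, 55], [82, 90, 95]), (410, [21, 193, 67], [84, 95, 100]), (415, [9, 193, 79], [83, 93, 95]), (420, [3, 196, 84], [110, 121, 128]), (425, [0, 201, 87], [63, 103, 141]), (430, [0, 208, 88], [74, 114, 155]), (435, [90, 281, 0], [152, 189, 218]), (440, [90, 290, 0], [187, 222, 238]), (445, [89, 298, 1], [188, 221, 238])]
235 [(385, [112, 190, 17], [60, 96, 134]), (390, [97, 192, 30], [83, 89, 94]), (395, [82, 193, 43], [80, 90, 95]), (400, [65, 193, 58], [84, 93, 98]), (405, [50, 192, 72], [84, 92, 97]), (410, [37, 193, 82], [85, 92, 98]), (415, [25, 193, 93], [84, 92, 98]), (420, [12, 192, 104], [81, 87, 95]), (425, [3, 193, 112], [98, 107, 114]), (430, [-15, 188, 128], [32, 70, 104]), (435, [-17, 193, 130], [47, 95, 137]), (440, [-16, 200, 129], [42, 95, 137]), (445, [131, 314, 0], [182, 216, 235])]
```

View pics/side9c.png

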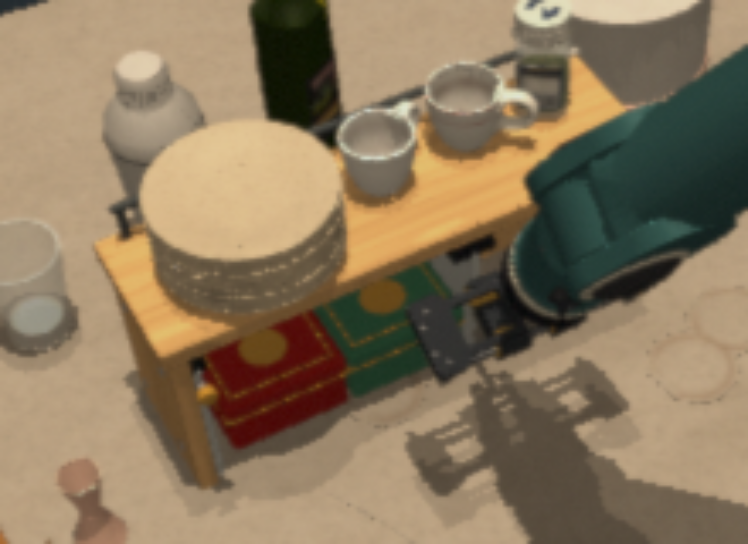

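View pics/wr9.png

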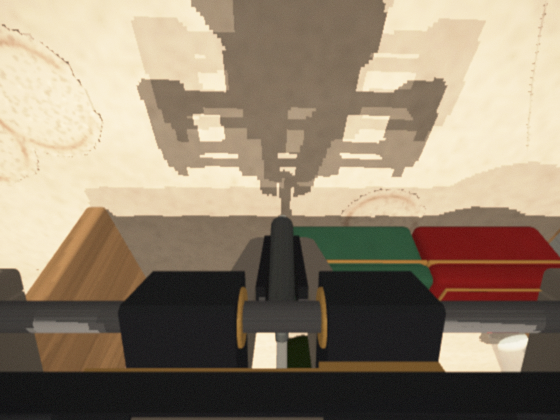

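The side crop shows both tins touching and moving together, with the red one at crop pixel ~(275,380). In the earlier wrist cloud the guide plate's face is at y≈192, so about 14 mm remains. I continue until the force rises clearly above the ~13 N sliding level.

Run:
```python
from h import *
b=np.array([-.1,-2.2,0])
for y in np.arange(-40,-12,1.2):
    env.movel(w(-25.5,y,69),rate=.04); s=env.sense(); f=s['wrist_force']-b; print(y.round(1),r(s['ee_pos']).round(1),f.round(1))
    if f@YR<-24: break
print(s['t'],s['gripper_width'])
```

```text
-40.0 [-25.3 -47.3  68.9] [ -1.3 -12.5   6.2]
-38.8 [-25.3 -46.2  68.9] [ -1.8 -13.1   5.8]
-37.6 [-25.3 -45.   68.9] [ -2.  -13.2   5.7]
-36.4 [-25.3 -43.8  68.9] [ -1.8 -13.4   5.6]
-35.2 [-25.3 -42.6  68.9] [ -2.4 -13.7   5.3]
-34.0 [-25.3 -41.4  68.9] [ -1.9 -13.7   5.3]
-32.8 [-25.3 -40.3  68.9] [ -2.8 -13.7   5.5]
-31.6 [-25.3 -39.1  68.9] [ -2.9 -13.6   5.8]
-30.4 [-25.3 -37.9  68.9] [ -2.9 -12.9   6.1]
-29.2 [-25.3 -36.7  68.9] [ -2.5 -14.9   5.8]
-28.0 [-25.3 -35.5  68.9] [ -1.4 -13.1   5.5]
-26.8 [-25.3 -34.3  68.9] [ -2.6 -13.8   6. ]
-25.6 [-25.2 -34.4  68.9] [ -2.9 -15.5   7.5]
-24.4 [-25.2 -34.4  68.9] [ -3.4 -18.1   8. ]
-23.2 [-25.2 -34.5  68.8] [ -4.2 -19.9  10.2]
-22.0 [-25.2 -34.4  68.8] [ -6.6 -21.   11.2]
-20.8 [-25.1 -34.5  68.8] [ -6.9 -23.9  11.3]
-19.6 [-25.1 -34.5  68.8] [ -6.  -24.9  13.6]
57.5333 0.013563369882436819
```

Run:
```python
from h import *
env.movel(w(-25.5,-28,69),rate=.06); s=env.sense(); print(r(s['ee_pos']).round(1),s['wrist_force'].round(1))
effector.release(); s=env.sense(); print(r(s['ee_pos']).round(1),s['wrist_force'].round(1),s['gripper_width'])
env.movel(w(-95,-31,95),rate=.2)
env.reach(w(-170,-20,250),fwd(30))
_,_,s=snap('wrist','wr10');snap('side','side10');print(s['t'])
np.save('pics/s10.npy',s,allow_pickle=True)
o=tins('wrist','wr10',s);tins('side','side10')
for n in o:
  q=o[n][0];print()
  for y in range(-90,196,8):
    k=q[abs(q[:,1]-y)<4]
    if len(k)>3: print(y,k[:,0].min().round(1),end=' | ')
P=r(cloud('wrist',np.load('pics/wr10.npy'),s)); 
m=(P[...,2]>60)&(P[...,2]<119)&(abs(P[...,0]+38)<14)&(P[...,1]<0)&(P[...,1]>-70)
q=P[m];print('\npull',m.sum(),np.percentile(q,[3,50,97],axis=0).round(1).tolist())
```

```text
[-25.2 -34.4  68.8] [  0.3 -13.4   2.5]
[-25.5 -28.   69. ] [0.6 0.4 1.1] 0.09168122073705373
61.4583
wr10 red 1229 rect [ 63.4 137.2] [ 89.7 113.2] 0.1 min [18.6 80.5] max [108.4 193.7] z 61.1
wr10 green 1398 rect [60.3 24. ] [ 84.9 107.2] 0.9 min [ 18.3 -29.7] max [103.5  77.8] z 61.6
side10 red 416 rect [ 52.3 136.3] [ 66. 106.] 0.4 min [19.4 83.2] max [ 85.6 189.1] z 60.8
side10 green 348 rect [50.2 27.2] [ 65.2 106.5] 1.0 min [ 17.1 -26.1] max [83.3 80.2] z 60.5

78 25.3 | 86 19.1 | 94 19.2 | 102 18.8 | 110 19.4 | 118 18.7 | 126 18.6 | 134 18.7 | 142 19.0 | 150 19.5 | 158 19.3 | 166 19.4 | 174 19.1 | 182 19.0 | 190 19.0 | 
-26 19.4 | -18 19.4 | -10 18.3 | -2 18.4 | 6 18.9 | 14 19.7 | 22 19.2 | 30 18.6 | 38 19.1 | 46 18.7 | 54 18.7 | 62 20.1 | 70 20.4 | 78 19.5 | 
pull 371 [[-43.0, -40.4, 62.5], [-40.9, -33.9, 96.5], [-32.2, -27.8, 117.4]]
```

View pics/wr10.png

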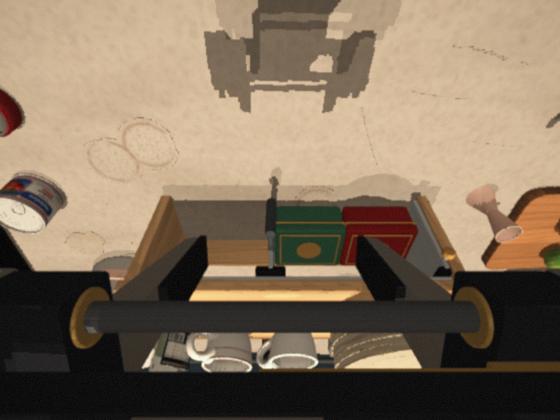

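The wrist view shows both tins flush and square (green ~(308,240), red ~(380,237)). The divider (~(271,225)) is against the green tin, the red tin is against the guide plate, and the gripper is clear.

Run:
```python
from h import *
print(workorder.finish_job(), env.sense()['t'])
```

```text
the job is handed in; nothing more can be done
the job is handed in; nothing more can be done
```

The green tin is under the riser against the back stop, and both tins are held between the divider and the guide plate. The divider is let go and the job was handed in at about 61.5 s of the 72 s allowed. It reports no verdict.

**How it went**
- I nudged the tin sideways and pushed it under the riser. It turned about 10° twice: once when I pushed off-centre and again, by about 4°, at the stop.
- I corrected both turns. The last correction was with open fingers at about 16 N, and the left finger also touched the red tin, whose front is now level with the green one's.
- I gripped the pull and slid the divider left. It stopped hard at riser y ≈ -34 mm while the force rose from about 13 to 25 N. I eased off to about 13 N and opened the gripper.

**Last checks**
- **Square and flush:** both tin fronts read x ≈ 19 mm against the expected 20, and both tins are within about 1° of square.
- **Tightness:** the pull stayed at y ≈ -34 mm after release. I did not test the play separately.
- **Measurement doubt:** the wrist camera read x about 3 mm short earlier in the run, so contact with the stop rests mainly on the push force and the matching fronts.
- **Other objects:** I never went near the milk jug, timer, cherry tin or tamper, but I did not measure them again at the end.

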